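# Feed the curing sled along the fence with the push stick

## Task

Pick up the red push stick from its mat and use it to press the wooden sled flat against the aluminium fence before the sled's front reaches the black line, then feed it along the fence, pressed gently and flat against it all the way, until it stands against the stop under the amber curing hood. The fence has been clamped by hand and may stand slightly askew, so follow it by feel: press with a few newtons only, never over about 10 N on fence or stop, and never touch the sled or its coated knob with the gripper. Then lay the stick flat back on its mat, along it, and leave everything else where it stands.

Things in the scene. Friction and masses are not known exactly. Their poses are not given: they have to be found in the camera images.
- station: Grey curing station, fixed: a board 8 mm thick, x -150 to +150 and y -80 to +57 mm from the station's origin, which lies on the desk under it; +x is the feed direction, z up. Over x +72 to +148 mm reaches an amber see-through hood roof, carried by a dark back wall behind the fence (y -73 mm) and open toward +y: roof underside 86 mm, top of its black lamp 102 mm above the desk.
- fence_nominal (a point): Where the middle of the fence's face should be, at the board's top (station x -20, y -37.5, z 8 mm). The fence is a fixed aluminium bar, 250 long (along station x), 12 thick, 30 high, its face looking to station +y. It was clamped by hand: its middle is up to 5 mm off in y and the bar up to 0.09 rad askew, so its true line must be felt or seen.
- start_line (a point): Middle of the black line across the board (station x +10 mm, top of the board, z 8 mm).
- stop_nominal (a point): Where the axis of the end stop should be, half way up (station x +138, y -3.5, z 22 mm). The stop is a fixed upright black rubber post, 16 mm across, 28 high, tied to the fence's end by a low bracket, so it shifts with the fence: up to 5 mm along x and 20 mm along y. The sled's front meets it in the middle; the sled's centre is then 43 mm short of the post's axis.
- sled: Wooden block, 70 (x, feed) x 56 (y) x 36 mm high, 0.2 to 0.4 kg, loose on the board, with a turned wooden knob (37 across, 16 high) fixed on top. Origin: centre of its underside; +x is its front (toward the hood), its -y side is to lie flat on the fence. At the start it stands before the black line, 5 to 40 mm off the fence and a little askew.
- sled_corner (a point): On the sled's rear edge away from the fence (its -x, +y upright edge), half way up: sled x -35, y +28, z 18 mm. It goes into the notch of the stick.
- push_stick: Red push stick, 0.14 kg. Origin: underside, on the bar's centre line; +x is its working end. Bar 18 wide (y), 22 high, x -72 to +40 mm. A foot at its front reaches across to y -42 and bears the black heel roller (16 across, foremost line x +50, y -29) that pushes the middle of the sled's rear. On the +y side a cheek runs on to x +101, y up to +9; its roller (innermost line x +79, y -1) presses the sled's side.
- stick_grip (a point): Point to grasp: stick x -22, y 0, z 40 mm, in the raised grip that stands on the bar (x -42 to -2 mm, 18 wide, up to z 54 mm). Grasp it across the stick's y.
- stick_notch (a point): Corner between the faces of heel roller and cheek roller: stick x +50, y -1, z 11 mm. With both on the sled, its rear corner (sled_corner) stands here. The rollers spin freely, so the sled is free to turn a little and lie flat on the fence by itself.
- tool_mat: Black rubber mat, 230 (x) x 50 (y) x 2 mm, fixed near the desk's front edge; the stick lies on it along its x at the start, tip toward the mat's +x. Origin: centre of its underside.
- label_roll: Bystander: roll of cream labels, about 73 x 86 x 62 mm, origin under its centre. Leave alone.
- red_cap: Bystander: red cap, 22 mm across, 13 high, origin under its centre. Leave alone.
- dropper: Bystander: small dark dropper bottle, 31 mm across, 68 high, origin under its centre. Leave alone.

How it is judged (in metres and radians):
On the way, in this order (a step that is already met when the one before it is completed fails the run):
1. the push stick is held, lifted off its mat (contact force between the fingers and push_stick above 1 N and height (world z) of push_stick above 0.02 m), for 0.2 s.
2. the sled lies flat on the fence (within 3 mm, measured at the middle of the fence), pressed there by the stick, its front not yet past the black line (y of fence_c0 in the frame of sled between -0.037 and -0.031 m and contact force between push_stick and sled above 0.5 N and x of sled in the frame of station below -0.02 m), for 0.2 s.
3. the sled has been fed along the fence by the stick to the stop (within 3 mm), still flat on the fence (y of fence_c0 in the frame of sled between -0.0385 and -0.0295 m and x of fence_c1 in the frame of sled below 0.046 m and contact force between push_stick and sled above 0.3 N), for 0.1 s.
At the end, for the whole second after the job is handed in: The sled stands with its front within 3 mm of the stop and its side flat on the fence (within 4.5 mm, measured at the middle of the fence), at rest; the push stick lies flat on its mat, within 50 mm along and 22 mm across of the mat's middle and within 0.25 rad of its length, released and at rest (y of fence_c0 in the frame of sled between -0.0385 and -0.0295 m and x of fence_c1 in the frame of sled below 0.046 m and linear speed of each of sled, push_stick below 0.01 m/s and height (world z) of push_stick below 0.006 m and angle between push_stick's own z axis and vertical below 0.1 rad and x of push_stick in the frame of tool_mat between -0.05 and 0.05 m and y of push_stick in the frame of tool_mat between -0.022 and 0.022 m and angle between the x axis of push_stick and the x axis of tool_mat, either way round below 0.25 rad); the robot touches nothing.
It fails at once if with its front past the black line the sled leaves the fence or turns off it (more than 5 mm, measured at the middle of the fence) (x of sled in the frame of station above -0.02 m and (y of fence_c0 in the frame of sled below -0.039 m or y of fence_c0 in the frame of sled above -0.029 m)).
It fails at once if the sled is pressed on the fence or the stop with more than 12 N (contact force between sled and fence_c0 above 12 N or contact force between sled and fence_c1 above 12 N).
It fails at once if the gripper or arm touches the sled or its knob (contact force between any of the arm, the fingers and sled above 0.5 N).
It fails at once if the sled is tipped (angle between sled's own z axis and vertical above 0.2 rad).
It fails at once if a bystander is moved more than 20 mm (distance of any of label_roll, dropper, red_cap from where it was at the start of the episode above 0.02 m).
It also fails if it takes over 72 s, if anything falls off the work surface, if the arm or the gripper's body presses on something with over 40 N, if the wrist force passes 120 N, or if a joint passes its speed limit or range.

## Robot

A 7-joint arm with a two-finger parallel gripper is mounted at the origin on a cart in front of the work surface, level with it; the furniture and walls round the work are solid. World frame = base frame: x ahead of the robot, y to its left, z up, the work surface at z = 0. Lengths are in mm, angles in degrees, forces in N, time in s.
With the tool pointing down it reaches from about 400 to 900 mm from the base axis. Payload 5.5 kg.
Tool frame: the origin (TCP) lies on the mounting face of the last link; the fingertips stand 173 mm ahead of it and the grasp point (between the pads) lies 155 mm ahead of it; z points along the fingers, y is the direction in which the jaws open and shut (so a half turn about z gives the same grasp; the last joint's range is limited). The gripper opens to 85 mm and grips with 20 to 120 N. Pads are 22 mm wide; open, the fingers measure 114 mm over their backs; the gripper's body (76 mm by 85 mm) begins 54 mm behind the grasp point. The pads swing forward as they close: fully open they stand 13 mm farther back than shut.
Start: joints at [87.502, 28.699, -24.465, 88.831, 12.651, 65.22, -12.049], TCP at [196.333, -619.637, 404.71] pointing down, gripper open.
Joint ranges: [-164.97, 164.97], [-17.58, 116.51], [-87.97, 89.64], [11.32, 138.91], [-80.73, 260.73], [10.89, 115.49], [-147.41, 147.41]. Speed limits (degrees/s): [147.25, 147.25, 180, 180, 180, 180, 180].

## Interface

Orientations are given as a 3x3 rotation matrix whose columns are the frame's x, y, z axes.
In Python, from plant import r, effector, planner, get_state, grab_frame, get_calibration, job gives the robot as it stands. The module is installed in compiled form; this text tells all that it offers. Calls block until the motion is done:
- r.goto(position, orientation): joint-space move of the TCP to a pose.
- r.line_to(position, orientation=None, max_speed=150, guard=None): straight line of the TCP; orientation=None keeps the orientation; max_speed is the mean speed in mm/s. With guard (N) it stops when the force on the tool has changed by that much, and returns True; else False.
- r.set_joints(angles): joint-space move.
- effector.set_gripper(opening): finger opening in mm; the grip force is fixed at half the most; returns when the fingers have stopped.
- r.dwell(seconds).
- planner.inverse_kinematics(position, orientation): joint angles nearest the present ones, or None.
- get_state(): the state.
- grab_frame(name): name is "side" or "top" or "wrist"; returns the picture (480x640x3 uint8, red, green, blue); there is no depth.
- get_calibration(name): a dict with "fx", "fy", "cx", "cy" (pixels), "extrinsics" (4x4, takes a point from world to camera coordinates); the wrist camera has in their place "tool_from_camera" (4x4, takes a point from camera to tool coordinates, whose origin is the TCP and whose axes are the flange's). Camera axes: x right, y up, looking along -z (the intrinsics and any distortion apply to the point x, -y, -z); pixel columns grow to the right and rows downward; lengths in mm; the calibration is good to about 2 mm. A picture is of the moment at which its call begins: read the wrist's pose just before it. get_calibration takes no time and is no camera call.
A pose or a line that the arm cannot do raises r.MotionError and nothing moves.
- job.sign_off(): hands the job in, once; it reports no verdict.
The state is a dict: "clock": time; "joint_positions": joint angles; "qd": joint speeds; "joint_efforts": joint torques, N m; "tcp_pos": TCP position; "tool_rot": TCP orientation; "ft_force": force on the tool from outside, world axes, zero at the start; "wrist_torque": the same for the moment, N m; "gripper_width": finger opening in mm.
Only numpy, scipy, OpenCV 4.12 (cv2) and the standard library are available. Lean on these libraries where they do the work, as an engineer would, in place of code of your own. Each camera call takes 0.05 s, during which the arm holds its last target.

## Working session

There is one attempt and no reset: what is moved stays moved. The work goes in short steps, each a Python script; the robot and the scene stay as the last script left them, time stands still between calls to the robot, and variables do not carry over. Pictures are saved under pics/ and viewed, and the job is handed in when it is done.

```bash
mkdir -p pics; python3 - <<'E'
from plant import *
import cv2,numpy as np
np.set_printoptions(precision=3,suppress=True)
for n in ["side","top","wrist"]:
    s=get_state() 
    im=grab_frame(n); cv2.imwrite(f"pics/a_{n}.png",im[:,:,::-1]); c=get_calibration(n); print(n,c)
print(get_state())
E
```

```text
side {'fx': 466.21559366967585, 'fy': 466.21559366967585, 'cx': 311.173591676077, 'cy': 243.5545426658644, 'extrinsics': array([[    0.997,     0.08 ,    -0.006,  -463.263],
       [   -0.045,     0.617,     0.786,    83.818],
       [    0.067,    -0.783,     0.618, -1117.781],
       [    0.   ,     0.   ,     0.   ,     1.   ]])}
top {'fx': 522.1618624314522, 'fy': 522.1618624314522, 'cx': 317.60054678085424, 'cy': 238.8584168032846, 'extrinsics': array([[    0.   ,    -1.   ,     0.004,  -191.546],
       [    0.983,     0.001,     0.182,  -490.112],
       [   -0.182,     0.004,     0.983, -1165.247],
       [    0.   ,     0.   ,     0.   ,     1.   ]])}
wrist {'fx': 355.32860250316713, 'fy': 355.32860250316713, 'cx': 317.61476230237076, 'cy': 238.84890215087063, 'tool_from_camera': array([[ 0.   ,  0.956,  0.293, 74.991],
       [ 1.   , -0.   ,  0.   , -0.576],
       [ 0.   ,  0.293, -0.956, 29.897],
       [ 0.   ,  0.   ,  0.   ,  1.   ]])}
{'clock': 0.15, 'joint_positions': array([ 87.503,  28.742, -24.458,  88.875,  12.651,  65.219, -12.051]), 'qd': array([ 0.066, -0.084,  0.052, -0.174,  0.012,  0.007,  0.099]), 'joint_efforts': array([ -0.006, -57.003,  -5.825, -28.129,   0.011,   0.008,  -0.   ]), 'tcp_pos': array([ 196.199, -619.414,  403.915]), 'tool_rot': array([[ 0.953,  0.302, -0.   ],
       [ 0.302, -0.953,  0.001],
       [ 0.   , -0.001, -1.   ]]), 'ft_force': array([-0.338,  0.639, -0.412]), 'wrist_torque': array([ 0.021, -0.056,  0.049]), 'gripper_width': 85.56876087498586}
```

View pics/a_side.png

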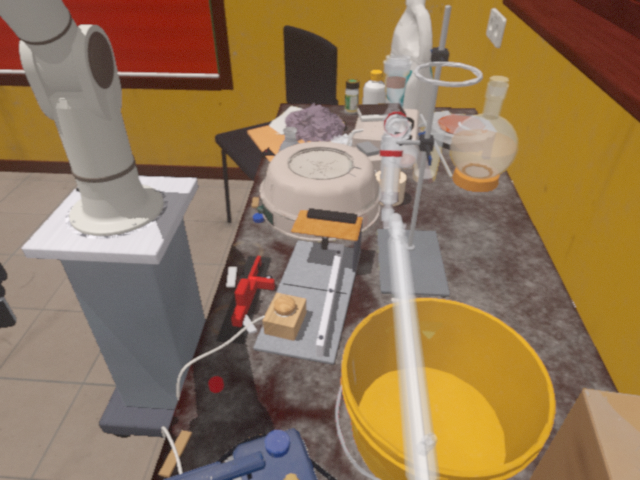

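View pics/a_top.png

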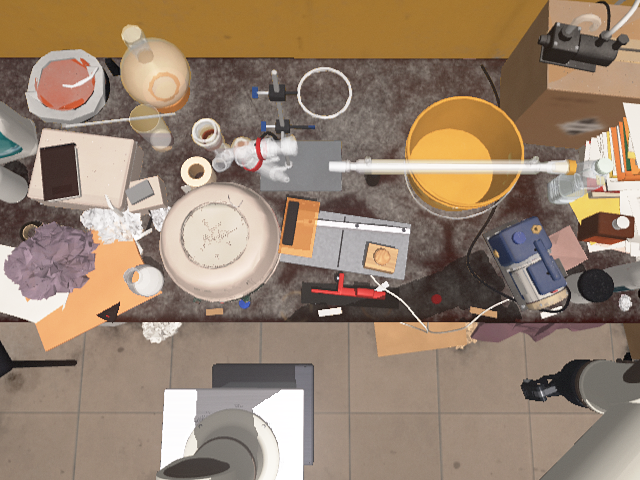

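View pics/a_wrist.png

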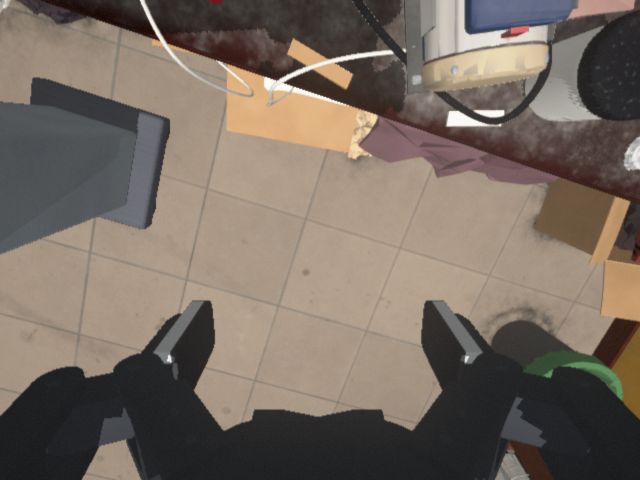

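```bash
cat > h.py <<'E'
from plant import *
import cv2,numpy as np
np.set_printoptions(precision=3,suppress=True)
def ray(name,u,v,st=None):
    c=get_calibration(name)
    d=np.array([(u-c['cx'])/c['fx'],-(v-c['cy'])/c['fy'],-1.])
    if name=="wrist":
        T=c['tool_from_camera']; R=st['tool_rot']; p=st['tcp_pos']
        return p+R@T[:3,3], R@T[:3,:3]@d
    E=c['extrinsics']; R=E[:3,:3]
    return -R.T@E[:3,3], R.T@d
def at_z(name,u,v,z,st=None):
    o,d=ray(name,u,v,st); return o+d*(z-o[2])/d[2]
def proj(name,P,st=None):
    c=get_calibration(name); P=np.atleast_2d(np.asarray(P,float))
    if name=="wrist":
        T=c['tool_from_camera']; q=(P-st['tcp_pos'])@st['tool_rot']; q=(q-T[:3,3])@T[:3,:3]
    else:
        E=c['extrinsics']; q=P@E[:3,:3].T+E[:3,3]
    return np.c_[c['cx']+c['fx']*q[:,0]/-q[:,2], c['cy']+c['fy']*q[:,1]/q[:,2]]
def tri(rays):
    A=np.zeros((3,3));b=np.zeros(3)
    for o,d in rays:
        d=d/np.linalg.norm(d); M=np.eye(3)-np.outer(d,d); A+=M; b+=M@o
    return np.linalg.solve(A,b)
def snap(name,tag):
    s=get_state(); im=grab_frame(name); cv2.imwrite(f"pics/{tag}.png",im[:,:,::-1])
    np.savez(f"pics/{tag}.npz",**{k:np.asarray(v) for k,v in s.items()}); return s,im
def load(tag): return dict(np.load(f"pics/{tag}.npz"))
E
python3 - <<'E'
from h import *
for n,u,v,z in [("board TR",411,224,8),("board BR",406,278,8),("board TL-ish",285,200,8),("line top",345,213,8),("line bot",338,268,8),("mat L",302,300,2),("mat R",385,300,2),("sled knob",381,256,60),("stick tip",337,295,11),("stick rear",384,293,11),("cap",246,304,13),("fence R",408,230,38),("fence L",320,220,38)]:
    print(n,at_z("top",u,v,z))
im=cv2.imread("pics/a_top.png")[180:330,220:430]
cv2.imwrite("pics/a_topz.png",cv2.resize(im,None,fx=3.8,fy=3.8,interpolation=cv2.INTER_CUBIC))
im=cv2.imread("pics/a_side.png")[190:370,210:390]
cv2.imwrite("pics/a_sidez.png",cv2.resize(im,None,fx=3.3,fy=3.3,interpolation=cv2.INTER_CUBIC))
E
```

```text
board TR [ 533.628 -416.017    8.   ]
board BR [ 403.362 -400.007    8.   ]
board TL-ish [ 592.781 -112.382    8.   ]
line top [ 560.606 -257.514    8.   ]
line bot [ 427.001 -239.702    8.   ]
mat L [ 351.976 -154.781    2.   ]
mat R [ 352.067 -350.028    2.   ]
sled knob [ 447.934 -335.567   60.   ]
stick tip [ 363.059 -236.797   11.   ]
stick rear [ 367.782 -346.875   11.   ]
cap [341.927 -24.869  13.   ]
fence R [ 512.829 -402.928   38.   ]
fence L [ 536.583 -196.924   38.   ]
```

View pics/a_topz.png

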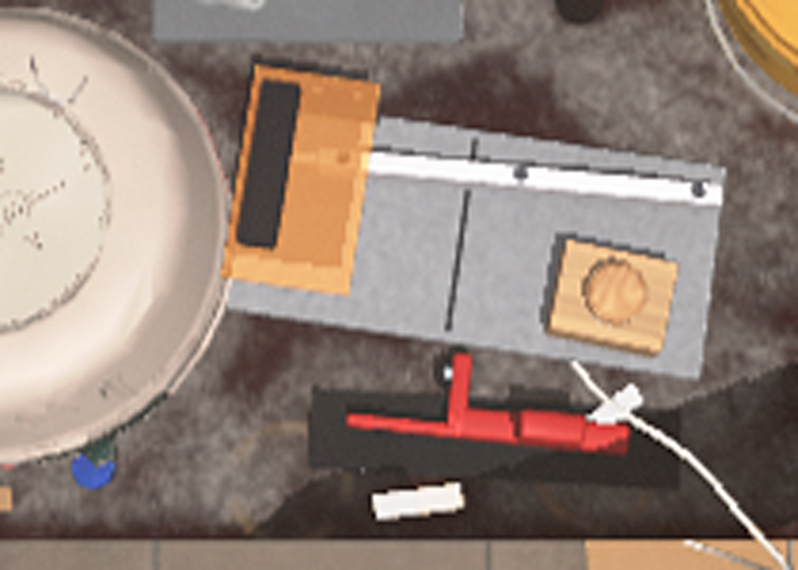

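View pics/a_sidez.png

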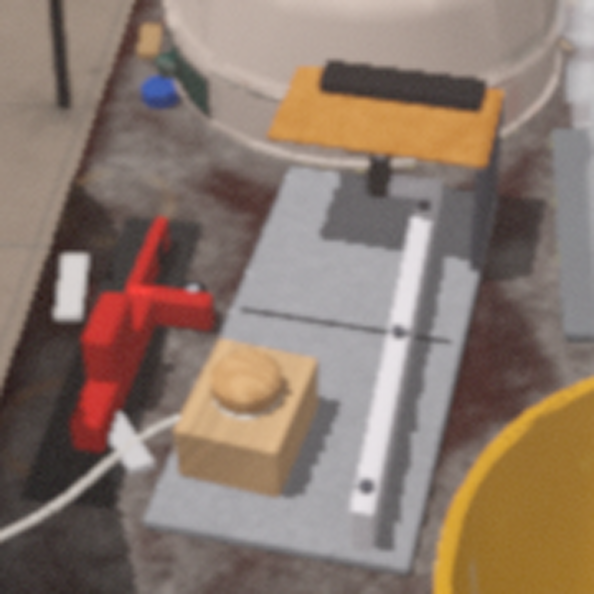

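```bash
python3 - <<'E'
from h import *
RA=np.array([[0,1,0],[1,0,0],[0,0,-1.]]);RB=np.array([[0,-1,0],[-1,0,0],[0,0,-1.]])
for R in (RA,RB):
    for p in [(460,-310,400),(460,-160,400),(365,-320,197),(440,-390,205),(480,-230,205),(365,-320,300)]:
        print(p,planner.inverse_kinematics(p,R))
E
```

```text
(460, -310, 400) [ 69.451  24.328 -48.586 102.479  20.399  62.421  13.752]
(460, -160, 400) [ 63.445  17.914 -55.517 111.285  17.115  59.491   0.384]
(365, -320, 197) [ 67.72   34.242 -35.991 119.449  33.689  36.594   8.581]
(440, -390, 205) [ 64.727  40.451 -34.272 104.962  31.476  44.403  13.694]
(480, -230, 205) [ 55.345  38.724 -41.537 112.783  37.635  42.791  -8.808]
(365, -320, 300) [ 75.562  24.695 -44.947 116.744  23.515  47.708  17.038]
(460, -310, 400) [ -17.139   30.235   65.096  105.208  -30.412   64.453 -121.185]
(460, -160, 400) [ -37.121   18.657   63.705  114.135  -19.571   58.887 -144.254]
(365, -320, 197) [  43.178   29.239   -6.097  120.251    5.819   30.778 -147.15 ]
(440, -390, 205) [  42.272   35.547   -4.329  105.77     4.014   38.829 -144.382]
(480, -230, 205) [ -16.462   43.806   51.722  115.145  -49.076   45.987 -115.306]
(365, -320, 300) [  47.681   18.845  -11.206  117.609    5.185   43.998 -146.673]
```

```bash
python3 - <<'E'
from h import *
RA=np.array([[0,1,0],[1,0,0],[0,0,-1.]])
r.goto((440,-180,400),RA); r.dwell(.2); snap("wrist","w1")
r.goto((440,-300,380),RA); r.dwell(.2); s,_=snap("wrist","w2")
print(s['clock'],s['tcp_pos'],s['ft_force'])
E
```

```text
2.9833 [ 440.428 -298.791  380.336] [ 0.41   0.754 -0.782]
```

View pics/w1.png

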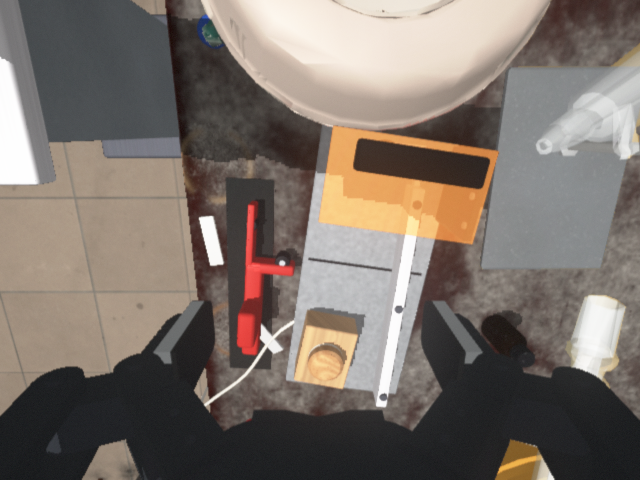

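View pics/w2.png

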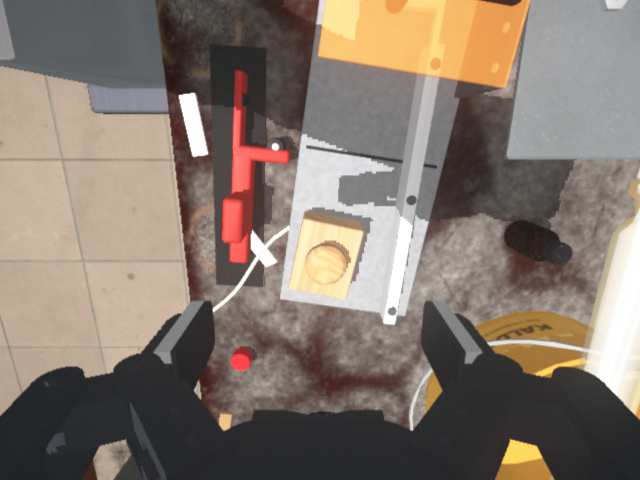

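```bash
python3 - <<'E'
from h import *
def crop(t,x0,y0,w,h,f,o):
    im=cv2.imread(f"pics/{t}.png")[y0:y0+h,x0:x0+w]
    cv2.imwrite(f"pics/{o}.png",cv2.resize(im,None,fx=f,fy=f,interpolation=cv2.INTER_CUBIC))
crop("w2",200,30,133,150,4,"z1"); crop("w2",200,150,133,150,4,"z2"); crop("w2",280,120,180,150,4,"z3"); crop("w2",280,200,180,130,4,"z4")
crop("w1",215,170,150,210,2.8,"z5"); crop("w1",290,110,220,170,3.6,"z6")
a,b=load("w1"),load("w2")
print("tag",tri([ray("wrist",272,340,a),ray("wrist",262,248,b)]))
print("tag",tri([ray("wrist",272,340,a),ray("wrist",262,248,b),ray("top",381.8,286.6)]))
E
```

```text
tag [ 385.999 -336.326   13.283]
tag [ 384.005 -342.217    2.081]
```

View pics/z1.png

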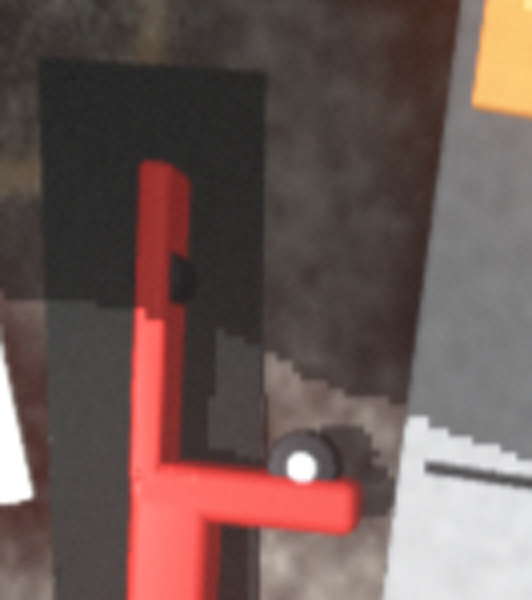

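View pics/z2.png

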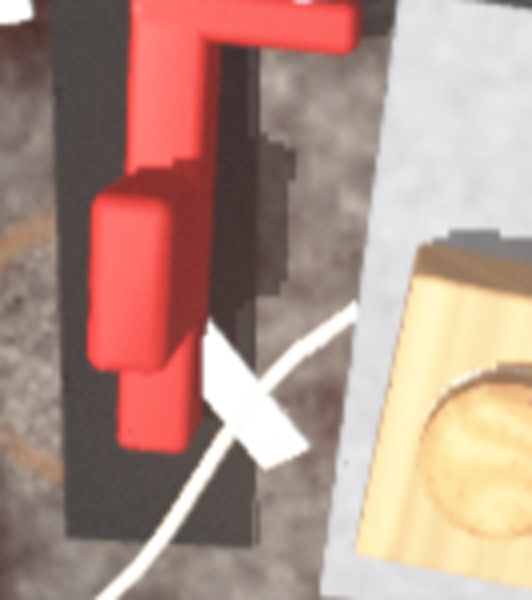

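View pics/z3.png

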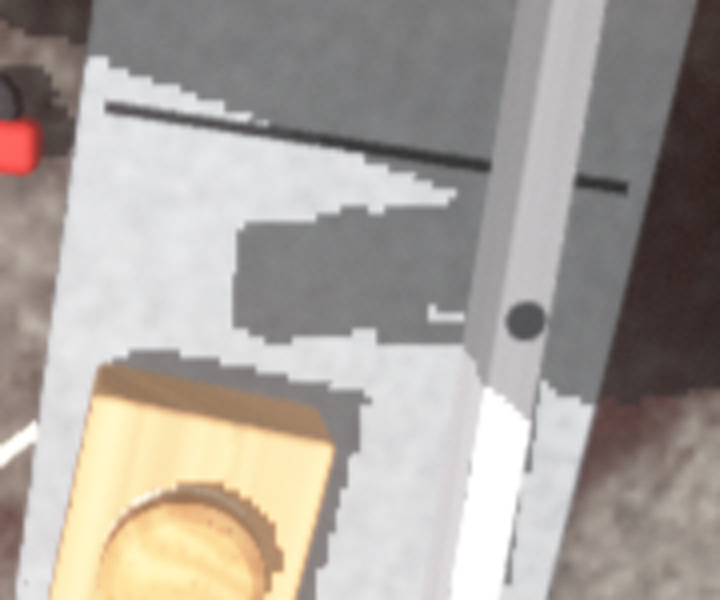

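View pics/z4.png

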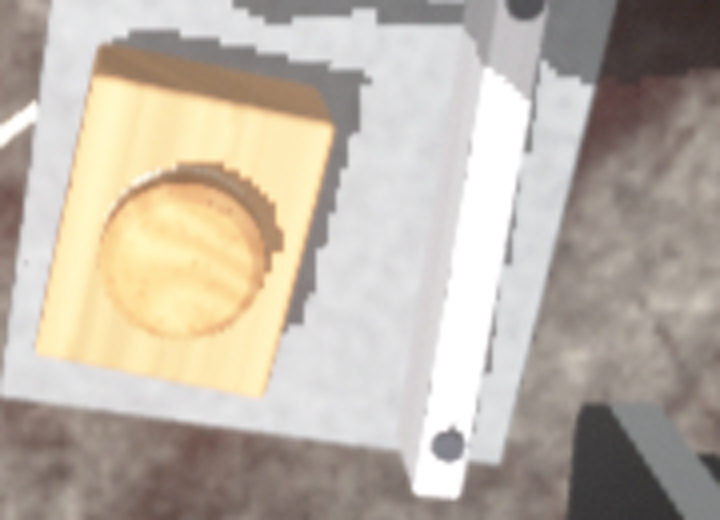

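View pics/z5.png

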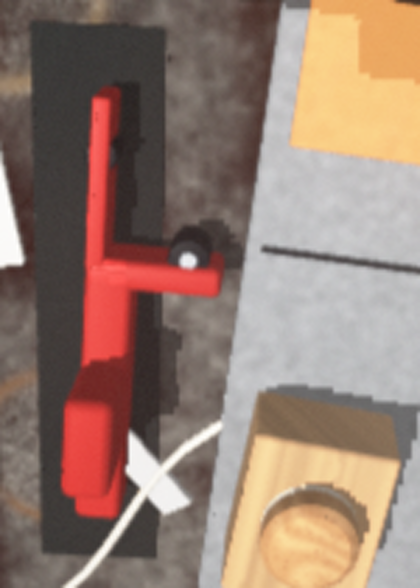

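View pics/z6.png

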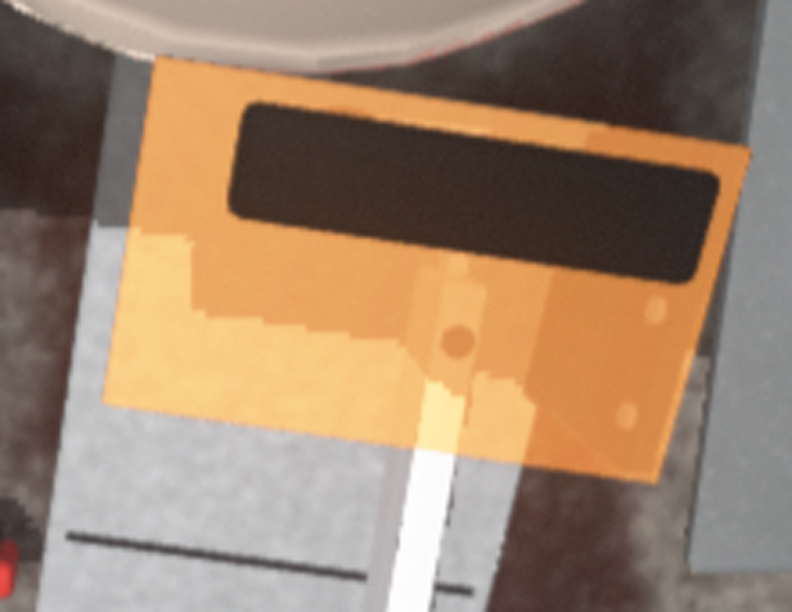

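```bash
cat > fit.py <<'E'
from h import *
from scipy.optimize import least_squares
A,B=load("w1"),load("w2")
def W(p,q,z0=0):
    x,y,t=p[:3]; c,s=np.cos(t),np.sin(t); q=np.asarray(q,float)
    return np.c_[x+c*q[:,0]-s*q[:,1], y+s*q[:,0]+c*q[:,1], q[:,2]+z0]
def fitpts(name,pts,p0,z0=0,freez=True):
    # pts: (view, local xyz, u,v) ; local coordinate None -> free along that axis
    def res(p):
        out=[]
        for st,q,u,v in pts:
            o,d=ray(*([st,u,v] if isinstance(st,str) else ["wrist",u,v,st]))
            z=(q[2]+z0+(p[3] if freez else 0)); P=o+d*(z-o[2])/d[2]
            c,s=np.cos(p[2]),np.sin(p[2]); e=P[:2]-p[:2]; l=np.array([c*e[0]+s*e[1],-s*e[0]+c*e[1]])
            for k in (0,1):
                if q[k] is not None: out.append(l[k]-q[k])
        return np.array(out)
    r_=least_squares(res,p0+([0.] if freez else []))
    print(name,r_.x,"res",r_.fun.round(1)); return r_.x
N=None; h=np.pi/2
st=fitpts("station",[(B,(-150,57,8),281.2,299.5),(B,(-150,-80,8),405,315.7),(B,(10,N,8),306.2,146.5),(B,(10,N,8),436.7,167),
 (B,(N,57,8),302,137.5),(B,(N,57,8),284.5,270),(B,(N,-80,8),454.2,120),(B,(N,-80,8),430,220),
 (A,(N,57,8),320,137.8),(A,(N,57,8),302.5,276.7),(A,(N,-80,8),435,240.6),(A,(N,-80,8),425.3,280),(A,(10,N,8),308.9,258.9),(A,(10,N,8),421.1,274.4)],[490,-260,h])
mat=fitpts("mat",[(B,(115,25,2),209.5,44.5),(B,(115,-25,2),266.2,47),(B,(-115,25,2),216.8,285),(B,(-115,-25,2),264.2,286.5),
 (A,(115,25,2),226.4,177.9),(A,(115,-25,2),273.9,180),(A,(-115,25,2),230.4,367.5),(A,(-115,-25,2),271.1,368.6)],[355,-250,h])
stick=fitpts("stick",[(B,(101,9,22),235,70.5),(B,(-72,9,22),229.5,261.3),(B,(-72,-9,22),247.5,262.5),(B,(-2,9,54),223.8,199.2),(B,(-2,-9,54),242,200),(B,(-42,9,54),222.5,241.3),(B,(-42,-9,54),240.8,242),
 (A,(-2,9,54),240,313.9),(A,(-2,-9,54),254.3,313.6),(A,(-42,9,54),237.5,346),(A,(-42,-9,54),252.5,346),(A,(-72,9,22),242.9,353.9),(A,(-72,-9,22),258.2,354.3),(A,(101,9,22),248.2,202.9)],[365,-290,h],z0=2)
sled=fitpts("sled",[(B,(35,28,36),303.75,218.75),(B,(35,-28,36),363.2,231.2),(B,(-35,-28,36),346.2,299.2),(B,(-35,28,36),289.2,288),(A,(35,28,36),306.8,326),(A,(35,-28,36),357.9,335)],[450,-330,h],z0=8)
fence=fitpts("fence",[(B,(-125,0,30),383.75,324.25),(B,(N,0,30),401.5,217.2),(B,(N,0,30),417.5,120),(A,(N,0,30),396.9,280),(A,(N,0,30),406.7,221),(B,(-125,-12,30),395.5,324.25)],[500,-280,h],z0=8)
def loc(p,q): c,s=np.cos(p[2]),np.sin(p[2]); e=np.asarray(q)-p[:2]; return np.array([c*e[0]+s*e[1],-s*e[0]+c*e[1]])
print("yaws deg", *[np.degrees(x[2]) for x in (st,mat,stick,sled,fence)])
print("sled in st",loc(st,sled[:2]),"fence in st",loc(st,fence[:2]),"yaw",fence[2]-st[2],"stick in mat",loc(mat,stick[:2]), "sled in fence",loc(fence,sled[:2]))
E
python3 fit.py
```

```text
station [ 479.43  -256.643    1.425   -2.587] res [-0.3 -0.4  0.3  1.2  0.9  0.5 -0.   0.2  0.5 -0.1  0.6 -1.7  0.  -0.3
 -0.6 -0.8]
mat [ 364.109 -267.915    1.519   -0.074] res [-0.   0.   0.7  0.2 -0.6  0.2  0.4 -0.4 -0.5 -0.8 -0.2  0.3 -0.3  0.
  0.6  0.5]
stick [ 369.414 -276.909    1.475   -2.779] res [ 0.  -0.1 -0.   0.   0.5  0.3 -1.5 -1.  -0.7  1.7  0.9 -0.7  1.9  1.3
 -2.3 -2.3 -0.6  1.5  0.5 -0.9  2.   1.8 -1.3 -1.  -0.2 -0.3  0.9 -0.4]
sled [ 447.897 -339.073    1.364   -1.454] res [ 0.1 -0.5 -0.1  0.9  1.   0.3  1.2 -0.2 -1.4 -1.  -0.8  0.4]
fence [ 520.331 -290.408    1.482  -13.432] res [-0.6  0.1 -0.1 -0.1  0.1  0.   0.6 -0. ]
yaws deg 81.66857675409632 87.03611713057533 84.49373814530841 78.14373699169275 84.93921084898575
sled in st [-86.129  19.256] fence in st [-27.482 -45.362] yaw 0.05708333358380524 stick in mat [-8.708 -5.763] sled in fence [-54.865  67.859]
```

```bash
cat >> fit.py <<'E'
fp=[(B,(-125,0,30),383.75,324.25),(B,(N,0,30),401.5,217.2),(B,(N,0,30),417.5,120),(A,(N,0,30),396.9,280),(A,(N,0,30),406.7,221)]
print('---- z fixed')
for z0 in (8,5.4): 
    fence=fitpts("fence",fp,[500,-280,h],z0=z0,freez=False)
    print("fence in st",loc(st,fence[:2]),"yaw",fence[2]-st[2],"sled in fence",loc(fence,sled[:2]),np.degrees(sled[2]-fence[2]))
stick2=fitpts("stick",[(B,(-2,9,54),223.8,199.2),(B,(-2,-9,54),242,200),(B,(-42,9,54),222.5,241.3),(B,(-42,-9,54),240.8,242),(A,(-2,9,54),240,313.9),(A,(-2,-9,54),254.3,313.6),(A,(-42,9,54),237.5,346),(A,(-42,-9,54),252.5,346)],[365,-290,h],z0=2)
E
python3 fit.py|sed -n '/----/,$p'; python3 - <<'E'
E
```

```text
---- z fixed
fence [ 517.373 -283.049    1.483] res [-0.   0.  -0.2 -0.2  0.2  0.1]
fence in st [-20.629 -41.369] yaw 0.057552073301964324 sled in fence [-61.904  64.292] -6.822330664833671
fence [ 517.935 -284.58     1.483] res [-0.   0.  -0.2 -0.2  0.2  0.1]
fence in st [-22.063 -42.147] yaw 0.057392267246445305 sled in fence [-60.438  64.976] -6.813174452311798
stick [ 368.577 -277.908    1.478   -5.201] res [-1.  -1.1 -0.2  1.4  1.2 -0.7  2.1  1.2 -2.6 -2.5 -0.9  1.2 -0.  -1.
  1.4  1.5]
```

```bash
cat >> h.py <<'E'
def RT(t): 
    c,s=np.cos(t),np.sin(t); return np.array([[c,s,0],[s,-c,0],[0,0,-1.]])
E
python3 - <<'E'
from h import *
B=load("w2"); print("cap",at_z("wrist",241,360,10,B),"dropper",at_z("wrist",535,240,40,B))
t=np.radians(84.6); R=RT(t)
effector.set_gripper(42)
r.goto((367,-299,260),R); 
print(get_state()['clock'])
s,_=snap("wrist","w3")
E
```

```text
cap [ 355.162 -469.659   10.   ] dropper [ 639.155 -319.107   40.   ]
4.15
```

View pics/w3.png

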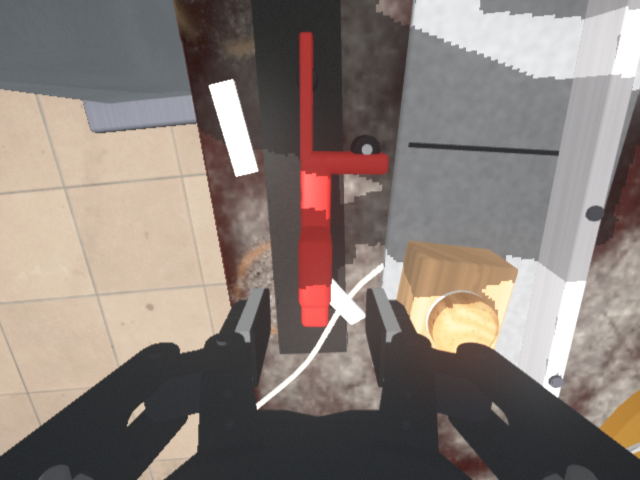

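```bash
python3 - <<'E'
from h import *
C=load("w3"); t=np.radians(84.6); c,s=np.cos(t),np.sin(t)
for q in [(-2,9,54),(-2,-9,54),(-42,9,54),(-42,-9,54),(-72,9,22),(-72,-9,22),(101,9,22),(50,-29,11)]:
    print(q,proj("wrist",[369-0+c*q[0]-s*q[1],-277.3+s*q[0]+c*q[1],q[2]+2],C))
R=RT(t)
print(r.line_to((367,-299,199.5),R,max_speed=80,guard=8)); s=get_state(); print(s['clock'],s['tcp_pos'],s['ft_force'])
snap("wrist","w4")
E
```

```text
(-2, 9, 54) [[296.731 241.864]]
(-2, -9, 54) [[331.61  241.884]]
(-42, 9, 54) [[297.933 311.358]]
(-42, -9, 54) [[330.719 311.374]]
(-72, 9, 22) [[301.192 328.475]]
(-72, -9, 22) [[328.472 328.487]]
(101, 9, 22) [[296.906  33.402]]
(50, -29, 11) [[363.87  135.758]]
False
5.1083 [ 367.235 -298.98   199.627] [-0.817  0.256 -0.322]
```

View pics/w4.png

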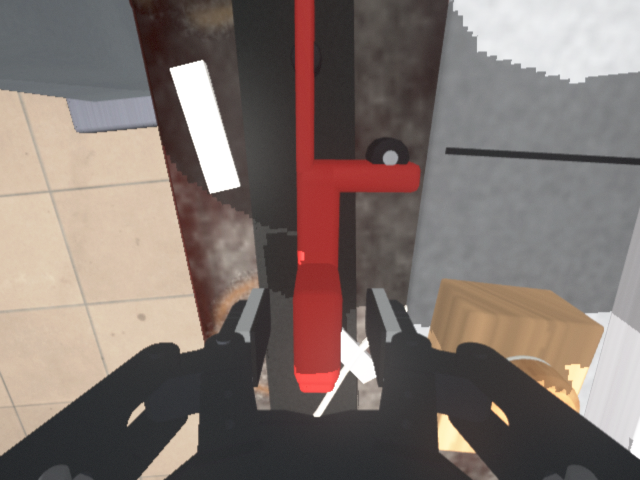

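```bash
python3 - <<'E'
from h import *
effector.set_gripper(0); s=get_state(); print(s['clock'],s['gripper_width'],s['ft_force'],s['tcp_pos'])
t=np.radians(84.6)
r.line_to((367,-299,290),RT(t),max_speed=120); r.dwell(.3); s,_=snap("wrist","w5"); print(s['clock'],s['gripper_width'],s['ft_force'],s['wrist_torque'],s['tcp_pos'])
E
```

```text
5.5 17.123472714817726 [-0.734 -0.102  7.241] [ 367.226 -299.259  200.084]
6.7 16.72834657618469 [-0.612 -0.224 -2.101] [-0.03   0.004  0.017] [ 366.907 -298.808  289.488]
```

View pics/w5.png

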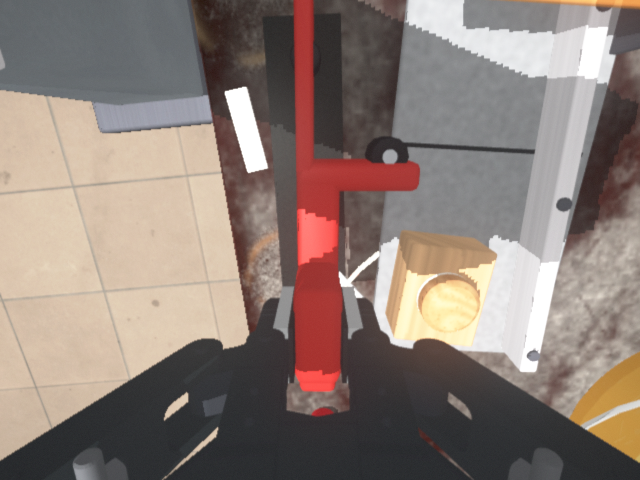

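```bash
cat >> h.py <<'E'
# fence frame: origin at fence face middle
FO=np.array([517.5,-283.4]); FT=1.4830
def setF(o,t):
    global FO,FT; FO=np.array(o,float); FT=t
def F2W(x,y): 
    c,s=np.cos(FT),np.sin(FT); return FO+np.array([c*x-s*y,s*x+c*y])
def W2F(p):
    c,s=np.cos(FT),np.sin(FT); e=np.asarray(p)[:2]-FO; return np.array([c*e[0]+s*e[1],-s*e[0]+c*e[1]])
def V2F(v):
    c,s=np.cos(FT),np.sin(FT); return np.array([c*v[0]+s*v[1],-s*v[0]+c*v[1]])
GX,ZOFF=21.7,197.7
def tool(sx,sy,z): # stick origin in fence frame, underside z
    return np.r_[F2W(sx-GX,sy), z+ZOFF]
def stickF(st): return W2F(st['tcp_pos'])+np.array([GX,0])
E
python3 - <<'E'
from h import *
R=RT(FT)
print(tool(-158,106,92),tool(-158,106,12))
r.line_to(tool(-158,106,92),R,max_speed=150)
r.line_to(tool(-158,106,30),R,max_speed=80); r.dwell(.3)
s,_=snap("wrist","w6"); print(s['clock'],s['tcp_pos'],s['ft_force'],stickF(s))
snap("side","s6")
E
```

```text
[ 396.152 -453.113  289.7  ] [ 396.152 -453.113  209.7  ]
9.1667 [ 396.232 -453.27   228.156] [ 0.353  0.551 -2.429] [-158.149  105.906]
```

View pics/w6.png

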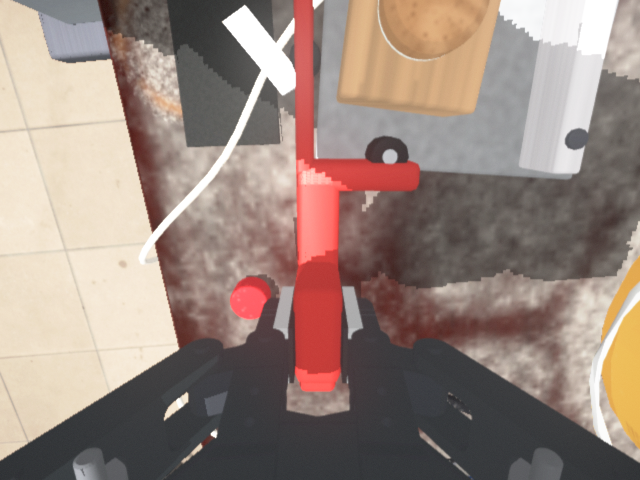

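View pics/s6.png

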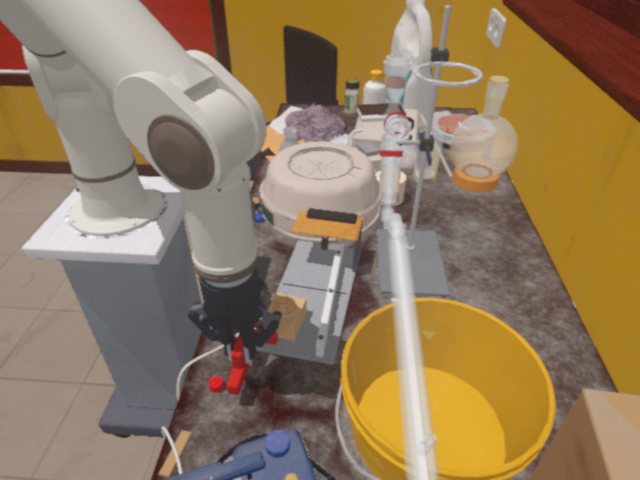

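```bash
python3 - <<'E'
from h import *
R=RT(FT)
print(r.line_to(tool(-158,106,11.5),R,max_speed=40,guard=6)); 
print(r.line_to(tool(-149,104,11.5),R,max_speed=40,guard=4)); r.dwell(.2)
s=get_state(); b=s['ft_force']; print(s['clock'],s['tcp_pos'],b,stickF(s)); np.save("bias.npy",b)
for y in (92,84,76,68,62):
    g=r.line_to(tool(-149,y,11.5),R,max_speed=35,guard=5)
    s=get_state(); print(g,s['clock'],stickF(s),V2F(s['ft_force']-b),s['ft_force'][2]-b[2],s['wrist_torque'])
    if g: break
snap("wrist","w7")
E
```

```text
False
False
10.4583 [ 398.858 -444.544  209.273] [ 0.365  0.103 -0.918] [-149.226  104.055]
False 10.95 [-148.838   91.6  ] [-0.195  1.003] -0.8862728245301348 [-0.082 -0.007 -0.014]
False 11.325 [-148.866   83.556] [-0.824 -0.335] -0.21674902091748027 [0.002 0.032 0.014]
False 11.7 [-148.851   75.408] [-0.595  0.361] -1.1826373552246028 [-0.044  0.052 -0.018]
False 12.075 [-148.843   67.386] [-0.242  0.74 ] -0.8325203811454833 [-0.002  0.029  0.036]
False 12.4 [-148.916   61.588] [-0.875  0.843] 0.016407818766042803 [-0.018  0.137  0.071]
```

View pics/w7.png

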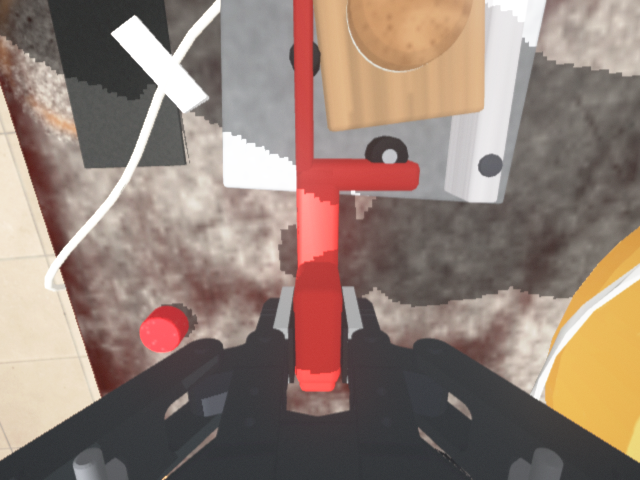

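```bash
cat >> h.py <<'E'
def force(b,n=6,dt=.02):
    a=[]
    for _ in range(n):
        r.dwell(dt); a.append(get_state()['ft_force'])
    f=np.mean(a,0)-b; return np.r_[V2F(f),f[2]]
E
python3 - <<'E'
from h import *
R=RT(FT); b=np.load("bias.npy")
s=get_state(); print(s['clock'],force(b),get_state()['clock'])
for y in (60,59,58,57,56,55):
    g=r.line_to(tool(-149,y,11.5),R,max_speed=20,guard=6)
    f=force(b); s=get_state(); print(y,g,s['clock'],stickF(s),f,s['wrist_torque'])
    if g or f[1]>3.5: break
snap("wrist","w8")
E
```

```text
12.45 [ 0.046  0.732 -0.972] 12.55
60 False 12.9 [-149.058   60.454] [-0.265  3.8    0.771] [0.073 0.86  0.328]
```

View pics/w8.png

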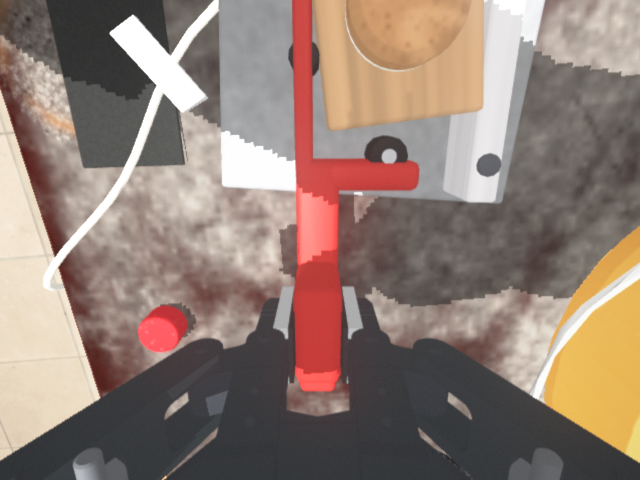

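```bash
python3 - <<'E'
from h import *
R=RT(FT); b=np.load("bias.npy")
print(force(b))
for x,y in ((-149,59.7),(-147,59.4),(-145,59.1),(-143,58.8)):
    g=r.line_to(tool(x,y,11.5),R,max_speed=20,guard=5)
    f=force(b,4); s=get_state(); print(x,y,g,s['clock'],stickF(s),f,s['wrist_torque'])
    if g or f[1]>6: break
snap("wrist","w9")
E
```

```text
[-0.2    3.917  0.736]
-149 59.7 False 13.3667 [-149.088   60.164] [-0.807  5.248  0.971] [0.13  1.24  0.499]
-147 59.4 False 13.6833 [-146.93    59.735] [-0.178  5.488  0.889] [0.169 1.225 0.596]
-145 59.1 False 14.0 [-144.922   59.28 ] [-0.731  5.472  0.701] [0.128 1.219 0.552]
-143 58.8 False 14.3167 [-142.925   58.763] [-0.084  4.637  0.109] [0.15  1.031 0.446]
```

View pics/w9.png

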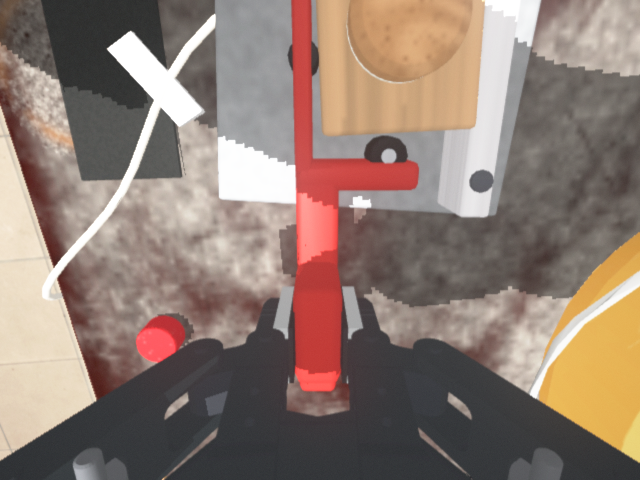

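```bash
python3 - <<'E'
from h import *
R=RT(FT); b=np.load("bias.npy")
y=58.6
for x in (-141,-138,-135,-132):
    g=r.line_to(tool(x,y,11.5),R,max_speed=25,guard=5)
    f=force(b,4); s=get_state(); print(x,y,g,s['clock'],stickF(s),f,s['wrist_torque'])
    if g or f[1]>7: break
    y=y-np.clip((4.5-f[1])/9,-.3,.4)
snap("wrist","w10")
E
```

```text
-141 58.6 False 14.6833 [-140.819   58.304] [-0.247  3.74  -0.244] [0.07  0.754 0.343]
-138 58.51552419421215 False 15.0167 [-138.243   58.116] [-2.032  1.554 -1.052] [-0.479  0.4    0.078]
-135 58.18820124910836 False 15.35 [-135.034   58.021] [-2.606  1.826 -0.288] [-0.569  0.348  0.047]
-132 57.89109202452301 False 15.6833 [-131.916   57.849] [-2.971  1.846  0.45 ] [-0.568  0.467  0.068]
```

View pics/w10.png

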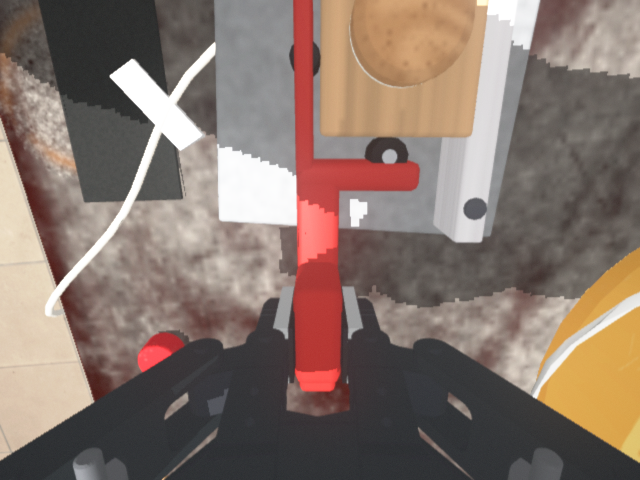

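```bash
cat > feed.py <<'E'
from h import *
import sys
R=RT(FT); b=np.load("bias.npy")
x=float(sys.argv[1]);y=float(sys.argv[2]);xe=float(sys.argv[3]);dx=float(sys.argv[4]);tgt=float(sys.argv[5]);v=float(sys.argv[6])
slope=float(sys.argv[7]) if len(sys.argv)>7 else 0
while x<xe-1e-6:
    x=min(x+dx,xe); y+=slope*dx
    g=r.line_to(tool(x,y,11.5),R,max_speed=v,guard=5)
    f=force(b,3); s=get_state(); print("%.2f %.2f"%(x,y),g,round(float(s['clock']),2),stickF(s),f,s['wrist_torque'][:])
    if g or f[1]>7 or f[0]<-7: print("STOP");break
    y-=np.clip((tgt-f[1])/9*.7,-.4,.35)
print("next",x,y)
E
python3 - <<'E'
from h import *
R=RT(FT); b=np.load("bias.npy")
for y in (57.6,57.4):
    r.line_to(tool(-131,y,11.5),R,max_speed=10,guard=5); f=force(b,6); print(y,f,stickF(get_state()))
    if f[1]>3.7: break
r.dwell(.3); print(force(b,4))
E
python3 feed.py -131 57.4 -113 3 4 25
```

```text
57.6 [-4.704  3.091  1.198] [-131.485   57.762]
57.4 [-4.348  3.367  1.707] [-131.502   57.66 ]
[-4.249  3.554  1.396]
-128.00 57.40 False 17.12 [-128.329   57.646] [-4.136  2.996  1.896] [-0.783  0.711  0.131]
-125.00 57.32 False 17.43 [-125.356   57.593] [-4.288  3.075  2.109] [-0.871  0.733  0.155]
-122.00 57.25 False 17.75 [-122.426   57.575] [-4.047  3.368  1.533] [-0.855  0.793  0.131]
-119.00 57.20 False 18.07 [-119.4     57.532] [-4.759  3.64   1.919] [-0.893  0.789  0.204]
-116.00 57.17 False 18.38 [-116.422   57.487] [-4.47   3.567  1.604] [-0.88   0.773  0.177]
-113.00 57.14 False 18.7 [-113.444   57.479] [-4.909  3.433  1.44 ] [-0.861  0.782  0.194]
next -113.0 57.0951056505169
```

```bash
python3 feed.py -113 57.1 -100 3.25 4 25 -0.008; python3 - <<'E'
from h import *
r.dwell(.2); print(force(np.load("bias.npy"),4)); snap("wrist","w11"); snap("top","t11")
im=cv2.imread("pics/t11.png")[180:330,220:430]
cv2.imwrite("pics/t11z.png",cv2.resize(im,None,fx=3.8,fy=3.8,interpolation=cv2.INTER_CUBIC))
E
```

```text
-109.75 57.07 False 19.03 [-110.202   57.429] [-4.706  3.257  1.893] [-0.922  0.769  0.175]
-106.50 56.99 False 19.37 [-107.004   57.408] [-4.671  3.507  1.849] [-0.912  0.817  0.227]
-103.25 56.93 False 19.7 [-103.775   57.352] [-4.875  3.576  1.909] [-0.936  0.834  0.159]
-100.00 56.87 False 20.03 [-100.523   57.32 ] [-5.022  3.569  1.717] [-0.953  0.837  0.224]
next -100.0 56.833325320952994
[-5.077  3.636  1.874]
```

View pics/w11.png

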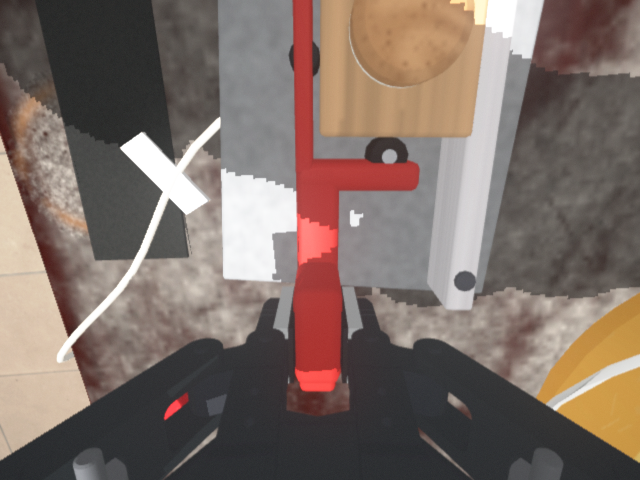

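View pics/t11z.png

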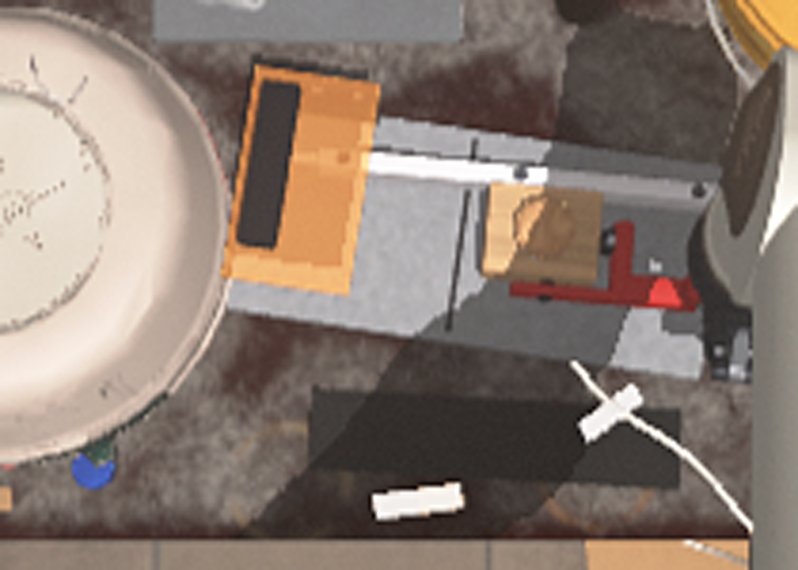

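```bash
python3 feed.py -100 56.83 8 4 3.8 30 -0.010 | awk '{print}'
```

```text
-96.00 56.79 False 20.73 [-96.467  57.249] [-4.408  4.271  1.985] [-0.892  0.801  0.193]
-92.00 56.79 False 21.07 [-92.425  57.236] [-4.936  3.674  1.736] [-0.844  0.78   0.182]
-88.00 56.74 False 21.4 [-88.403  57.187] [-4.574  3.662  1.931] [-0.855  0.843  0.213]
-84.00 56.69 False 21.73 [-84.439  57.147] [-4.953  3.628  2.042] [-0.906  0.836  0.225]
-80.00 56.63 False 22.07 [-80.452  57.141] [-4.719  4.003  2.118] [-0.888  0.851  0.261]
-76.00 56.61 False 22.4 [-76.444  57.109] [-4.737  3.571  1.995] [-0.968  0.817  0.271]
-72.00 56.55 False 22.73 [-72.479  57.056] [-4.792  4.252  2.28 ] [-0.908  0.848  0.247]
-68.00 56.55 False 23.07 [-68.388  57.039] [-4.71   4.221  2.021] [-0.867  0.813  0.204]
-64.00 56.54 False 23.4 [-64.375  57.029] [-5.011  3.382  2.422] [-0.939  0.851  0.182]
-60.00 56.47 False 23.73 [-60.429  56.972] [-4.818  3.801  3.01 ] [-0.917  0.841  0.228]
-56.00 56.43 False 24.07 [-56.429  56.974] [-5.168  4.053  2.492] [-0.92   0.851  0.243]
-52.00 56.41 False 24.4 [-52.385  56.893] [-5.025  4.085  2.241] [-0.918  0.87   0.226]
-48.00 56.39 False 24.73 [-48.416  5
[... 602 characters left out ...]
e 27.07 [-20.352  56.712] [-4.664  3.53   2.515] [-0.947  0.836  0.193]
-16.00 56.09 False 27.4 [-16.366  56.655] [-5.049  4.087  2.489] [-0.954  0.813  0.187]
-12.00 56.07 False 27.73 [-12.341  56.631] [-4.85   4.245  2.213] [-0.95   0.812  0.204]
-8.00 56.07 False 28.07 [-8.306 56.626] [-4.291  3.828  2.604] [-0.948  0.86   0.208]
-4.00 56.03 False 28.4 [-4.289 56.586] [-4.305  3.868  2.613] [-0.964  0.833  0.245]
0.00 55.99 False 28.73 [-0.319 56.568] [-4.562  3.913  2.037] [-0.898  0.857  0.202]
4.00 55.96 False 29.07 [ 3.694 56.532] [-5.283  4.     2.668] [-0.969  0.808  0.253]
8.00 55.94 False 29.4 [ 7.968 56.51 ] [-3.942  3.909  1.836] [-0.896  0.742  0.183]
next 8.0 55.94740970686678
```

```bash
python3 feed.py 8 55.94 18 2.5 3.8 25 -0.010; cat > feed2.py <<'E'
from h import *
import sys
R=RT(FT); b=np.load("bias.npy")
x=18.;y=float(sys.argv[1]); hist=[]
while x<38:
    x+=.6; y-=.006
    g=r.line_to(tool(x,y,11.5),R,max_speed=12,guard=3)
    f=force(b,3); s=get_state(); print("%.2f %.2f"%(x,y),g,round(float(s['clock']),2),stickF(s),f)
    if g or f[1]>7 or f[0]<-7.5: print("STOP");break
    y-=np.clip((3.8-f[1])/9*.5,-.2,.2)
r.dwell(.3); f=force(b,5); print(stickF(get_state()),f,x,y); snap("wrist","w12")
E

```

```text
10.50 55.91 False 29.7 [10.319 56.505] [-5.155  3.759  1.788] [-0.904  0.808  0.201]
13.00 55.89 False 30.0 [12.764 56.468] [-4.929  3.617  1.631] [-0.974  0.859  0.14 ]
15.50 55.85 False 30.3 [15.266 56.439] [-5.245  3.71   2.315] [-0.972  0.821  0.178]
18.00 55.82 False 30.6 [17.76  56.431] [-5.215  3.56   1.954] [-0.96   0.794  0.165]
next 18.0 55.796882699463396
```

```bash
python3 feed2.py 55.8
```

```text
18.60 55.79 False 30.9 [18.109 56.423] [-5.711  3.319  2.686]
19.20 55.76 False 31.2 [18.587 56.447] [-5.721  4.004  1.998]
19.80 55.77 False 31.5 [19.201 56.43 ] [-5.716  3.889  2.358]
20.40 55.77 False 31.8 [19.776 56.427] [-5.412  3.912  2.036]
21.00 55.77 False 32.1 [20.428 56.413] [-5.57   4.101  2.496]
21.60 55.78 False 32.4 [21.018 56.446] [-6.058  3.57   1.794]
22.20 55.76 False 32.7 [21.596 56.416] [-5.211  4.096  2.572]
22.80 55.77 False 33.0 [22.238 56.417] [-5.718  4.129  2.343]
23.40 55.78 False 33.3 [22.83  56.426] [-6.057  3.965  2.393]
24.00 55.78 False 33.6 [23.464 56.422] [-5.38   4.039  2.523]
24.60 55.79 False 33.9 [24.052 56.43 ] [-5.919  4.002  2.169]
25.20 55.80 False 34.2 [24.656 56.423] [-5.193  3.528  2.195]
25.80 55.77 False 34.5 [25.254 56.408] [-5.739  4.042  2.62 ]
26.40 55.78 False 34.8 [25.878 56.414] [-5.566  3.768  1.999]
27.00 55.77 False 35.1 [26.448 56.417] [-5.304  3.694  2.49 ]
27.60 55.76 False 35.4 [27.047 56.407] [-5.584  3.692  2.128]
28.20 55.75 False 35.7 [27.638 56.424] [-5.162  3.914  2.093]
28.80 55.75 False 36.0 [28.253 56.41 ] [-5.556  3.63   2.33 ]
29.40 55.74 False 36.3 [28.841 56.387] [-5.776  3.763  1.994]
30.00 55.73 False 36.6 [29.449 56.382] [-5.798  3.485  3.349]
30.60 55.70 False 36.9 [30.006 56.39 ] [-5.728  3.916  2.477]
31.20 55.70 False 37.2 [30.604 56.381] [-5.791  3.791  2.13 ]
31.80 55.70 False 37.5 [31.107 56.383] [-5.534  4.064  2.311]
32.40 55.71 False 37.8 [31.214 56.397] [-7.072  3.71   2.848]
33.00 55.70 False 38.1 [31.421 56.456] [-8.235  4.154  2.965]
STOP
[31.399 56.476] [-8.202  4.253  2.884] 33.000000000000036 55.695775492511004
```

View pics/w12.png

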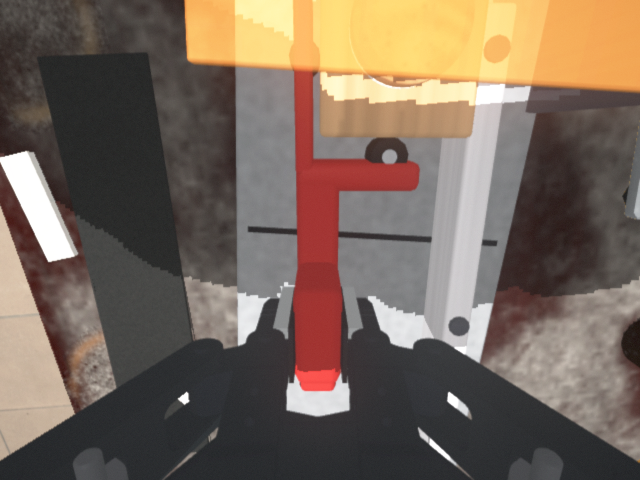

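```bash
python3 - <<'E'
from h import *
R=RT(FT); b=np.load("bias.npy")
r.line_to(tool(31.2,56.3,11.5),R,max_speed=10)
r.line_to(tool(29,57.5,11.5),R,max_speed=15)
r.line_to(tool(22,68,11.5),R,max_speed=30)
r.line_to(tool(-35,82,12.5),R,max_speed=80); r.dwell(.2)
s=get_state(); print(s['clock'],stickF(s),force(b,3))
snap("wrist","w13"); snap("side","s13")
im=cv2.imread("pics/s13.png")[190:370,210:390]
cv2.imwrite("pics/s13z.png",cv2.resize(im,None,fx=3.3,fy=3.3,interpolation=cv2.INTER_CUBIC))
E
```

```text
40.8417 [-34.3    81.728] [ 0.176  0.08  -0.234]
```

View pics/w13.png

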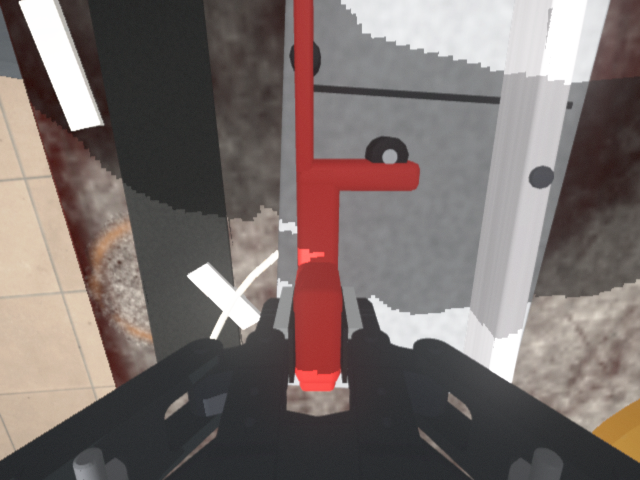

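View pics/s13z.png

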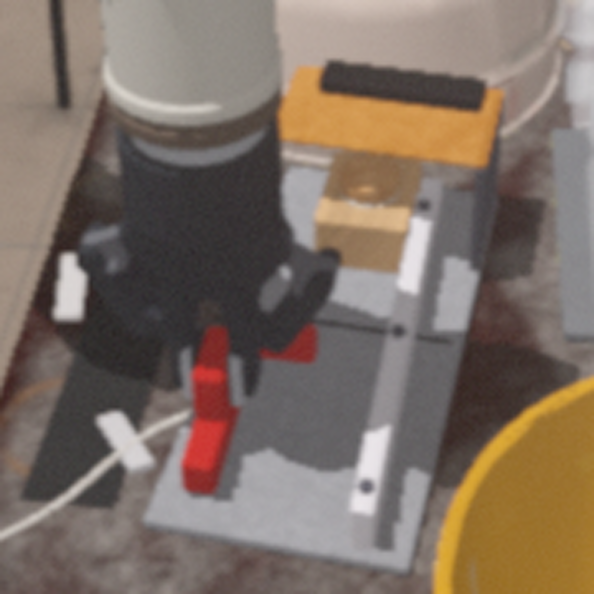

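```bash
python3 - <<'E'
from h import *
s=get_state(); p=s['tcp_pos']
r.line_to((p[0],p[1],265),RT(FT),max_speed=100)
t=np.radians(87.0); R=RT(t); q=np.array([365,-270.])-GX*np.array([np.cos(t),np.sin(t)])
r.line_to((q[0],q[1],265),R,max_speed=120)
r.line_to((q[0],q[1],206),R,max_speed=80); r.dwell(.2)
print(r.line_to((q[0],q[1],198.8),R,max_speed=12,guard=2.5))
s,_=snap("wrist","w14"); print(s['clock'],s['tcp_pos'],s['ft_force'])
E
```

```text
True
44.1 [ 363.849 -291.711  200.109] [-1.527  0.107  4.319]
```

View pics/w14.png

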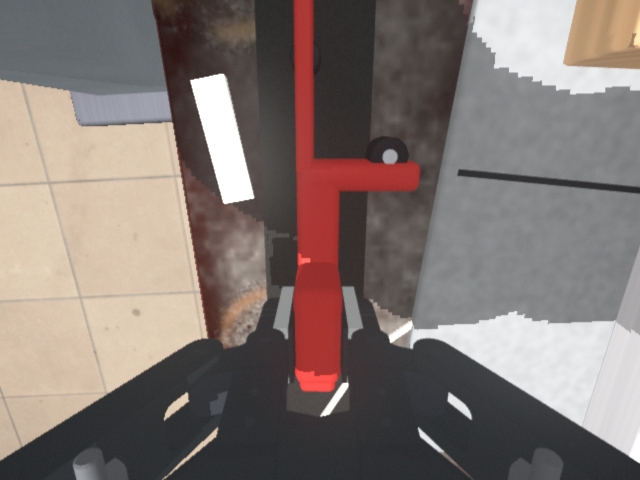

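```bash
python3 - <<'E'
from h import *
effector.set_gripper(45); r.dwell(.2); s=get_state(); p=s['tcp_pos']; print(s['gripper_width'],s['ft_force'])
R=RT(np.radians(87.))
r.line_to((p[0],p[1],300),R,max_speed=80)
r.goto((440,-180,400),RT(np.pi/2)); r.dwell(.3)
snap("wrist","w15"); s=get_state(); print(s['clock'],s['gripper_width'],s['ft_force']); snap("top","t15")
im=cv2.imread("pics/w15.png")[90:390,200:520]
cv2.imwrite("pics/w15z.png",cv2.resize(im,None,fx=2,fy=2,interpolation=cv2.INTER_CUBIC))
E
```

```text
44.66929668050037 [-0.131 -1.277 -1.006]
47.2 45.16947005725123 [ 0.035 -0.265 -0.933]
```

View pics/w15z.png

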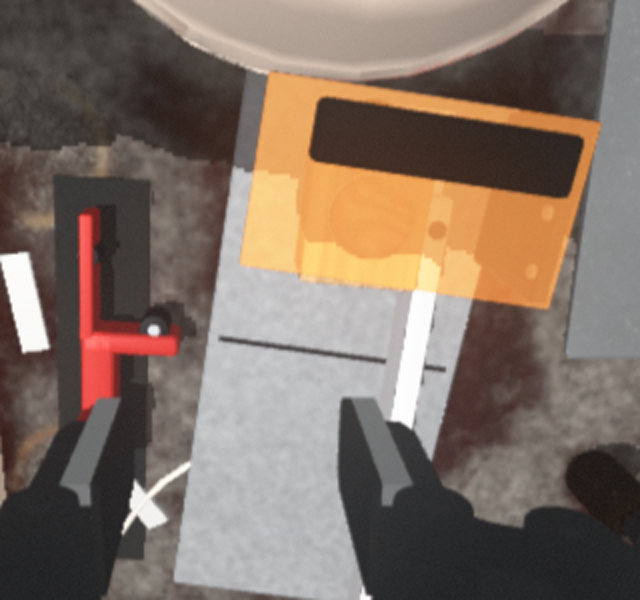

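```bash
python3 - <<'E'
from h import *
C=load("w15")
print("tip",at_z("wrist",240,196.5,24,C),"expected",np.array([365,-270])+np.array([np.cos(1.518)*101-9*np.sin(1.518),np.sin(1.518)*101+9*np.cos(1.518)]))
print("knob F",W2F(at_z("wrist",386,197.5,58,C)))
E
python3 -c "
import cv2
im=cv2.imread('pics/t15.png')[180:330,220:430]
cv2.imwrite('pics/t15z.png',cv2.resize(im,None,fx=3.8,fy=3.8,interpolation=cv2.INTER_CUBIC))"
```

```text
tip [ 362.559 -167.517   24.   ] expected [ 361.342 -168.666]
knob F [118.793  28.762]
```

View pics/t15z.png

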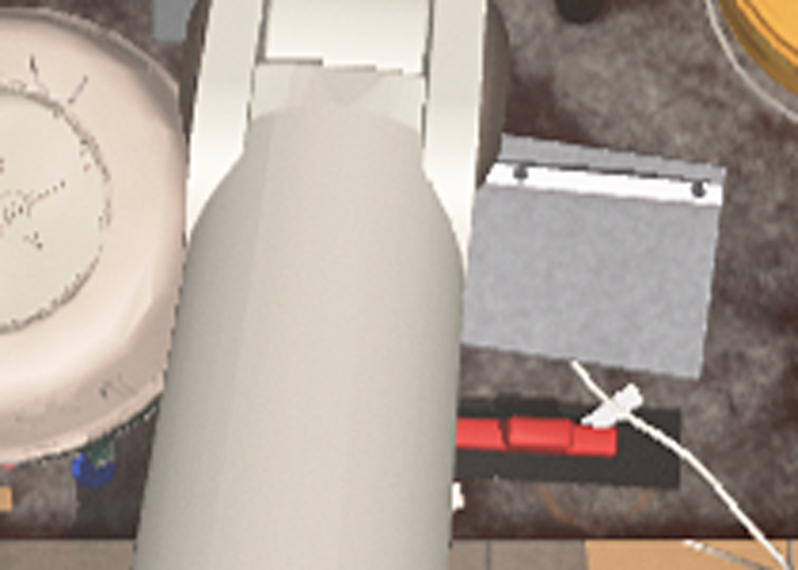

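All of it agrees: the stick lies on its mat and the sled stands at the stop, on the fence. I'm handing the job in.

```bash
python3 - <<'E'
from h import *
job.sign_off(); print(get_state()['clock'])
E
```

```text
the job is handed in; nothing more can be done
the job is handed in; nothing more can be done
```

I finished the job and handed it in at about 47 s of the 72 s allowed; sign-off reports no verdict.

**What I did:** I picked up the push stick and pushed the sled sideways onto the fence. The sled turned a few degrees on the way, then lay flat well before the black line. I fed it along with about 4 N of measured side force (5.5 N at most while it was settling) until it met the stop. The final push read about 8 N at the stick, of which roughly 3 N was on the stop. Then I backed off and laid the stick back on its mat.

**Last checks:**
- **Sled:** after I let go, the knob measured about 119 mm along the fence and 29 mm off its face. The stick's position at the stop put the sled at 116 and about 28 mm. The 2.5 mm difference along the fence is about the cameras' accuracy. The side view after release showed the sled flat on the fence.
- **Stick:** the tip measured within 2 mm of where I meant to lay it, near the mat's middle and along it. The gripper was open and clear.
- **Forces:** with the stick clear of the sled, the wrist reading was back to nearly zero.
- **Not checked at the end:** I did not look at the red cap, label roll or dropper again after releasing the stick. The arm was meant to stay clear of all three and I noticed no contact. The cap still stood clear beside the gripper in the views up to pressing the sled onto the fence.

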